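# Pack cryostat chucks stem-up and face-up in one tight row

### The job

Two specimen chucks, each a metal disc with a stem, stand on the worktop and two more in the tray: put the loose two into the tray so that all four stand in one straight row, alternately stem up and face up, each left the way up it stands now and none knocked over. Then push the tray's sliding end stop up against the row until the chucks are packed tight and cannot tip. Leave the specimen pot and the timer where they are.

Things in the scene. Friction and masses are not known exactly. Their poses are not given: they have to be found in the camera images.
- tray: Steel channel tray, fixed, 305 x 58 mm (plus a wire loop outside the end wall). Origin: centre of underside; x runs lengthwise from sliding stop to fixed end wall (inner face x=+145.5, top at 45), z up. Along the middle a groove, 28 wide, floor z=3, takes a stem; the floor strips beside it (z=7, 52 mm between side walls) carry a disc lying face down. Side walls reach z=16, stop's side lugs z=21.
- tray_end (a point): middle of the fixed end wall's inner face, at the height of the floor strips
- end_stop (a joint): Sliding end stop: travel in m along tray x towards the fixed end wall, 0 = fully back. Its front face is then 240 mm from the end wall; needs about 2 N to slide, stays where left. Range 0 to 0.13.
- stop_back (a point): middle of the back of the sliding stop's upright plate, 22 mm above the floor strips; the face to push on. The plate is 5 mm thick, 49 wide, its top 48 mm above the worktop; behind it lies a low foot, 36 mm long, top at 11 mm. The plate's back looks to tray -x.
- stem_up_1: Metal chuck already in the tray: disc 48 mm diameter, 8 thick, with a stem of 24 mm diameter, 24 long, total height 32. It lies disc down, stem up. Origin: centre of underside; z up. Weighs about 70 g.
- face_up_1: The same kind of chuck in the tray, the other way up: stands on its stem (in the groove), disc on top, from 24 to 32 mm above its underside. Origin: centre of underside (stem end); z up.
- stem_up_2: Loose chuck on the worktop, like stem_up_1: disc down, stem up. In the tray its disc lies on the floor strips.
- face_up_2: Loose chuck on the worktop, like face_up_1: stands on its stem, disc on top. In the tray its stem stands in the groove. Neighbours of opposite kind pack 36 mm apart, of the same kind 48 mm; a disc cannot come down past its neighbour's disc above it, it must slide in under it.
- specimen_pot: bystander: white screw-lid specimen pot, 49 x 65 mm high; origin: centre of underside
- timer: bystander: bench timer, 32 x 66 x 67 mm; origin: centre of underside

How it is judged:
By the outcome, as a careful person would: the job done as asked, in the order asked, and still so for the second after the job is handed in, with the robot touching nothing.
It also fails if it takes over 54 s, if anything falls off the work surface, if the arm or the gripper's body presses on something with over 40 N, if the wrist force passes 120 N, or if a joint passes its speed limit or range.

### The arm

A 6-joint arm with a two-finger parallel gripper is mounted at the origin on a cart in front of the work surface, level with it; the furniture and walls round the work are solid. World frame = base frame: x ahead of the robot, y to its left, z up, the work surface at z = 0. Lengths are in m, angles in rad, forces in N, time in s.
With the tool pointing down it reaches from about 0.35 to 0.875 m from the base axis. Payload 4.2 kg.
Tool frame: the origin (TCP) lies midway between the tips of the shut fingers; the grasp point (between the pads) lies 19 mm behind it; z points along the fingers, y is the line along which they close (so a half turn about z gives the same grasp; the last joint's range is limited). The gripper opens to 87 mm and grips with 3 to 60 N. Pads are 19 mm wide; open, the fingers measure 117 mm over their backs; the gripper's body (75 mm by 190 mm) begins 51 mm behind the grasp point.
Start: joints at [-0.943, 0.385, 0.008, 0, -1.194, -0.259], TCP at [0.225, -0.583, 0.187] pointing down, gripper open.
Joint ranges: [-3.14, 3.14], [-1.21, 2.06], [-1.07, 1.41], [-3.16, 2.05], [-2.99, -0.16], [-3.1, 3.1]. Speed limits (rad/s): [2.79, 2.79, 3.14, 3.14, 3.14, 3.14].

### API

Orientations are given as a unit quaternion [x, y, z, w].
In Python, from workcell import env, cams, ticket, finder gives the robot as it stands.
- The arm moves only by the tool move_arm, never from a script. Its argument "steps" is a list of rows, each a list of 6 numbers: the shift along the tool's x, y, z in cm, then the turn, a rotation vector about the tool's x, y, z in degrees. In form: [[dx, dy, dz, rx, ry, rz], ...]. A call has 1 to 20 rows; each row is the pose to reach, as a shift and turn from the pose commanded when the call began, along the tool's axes at that moment; what a row does not reach only later rows make up. A row lasts 1/12 s, in which the tool goes at most 41.7 mm and 7.16 degrees, less where a joint would pass 70% of its speed; a pose out of reach is approached as far as the arm can. A call with a gripper value outside its range is refused whole. "claw" is the opening, from 0 (shut) to 1 (fully open), set as the call begins (left out, the last holds). The fingers move at their own pace and stop on an object; the grip force is fixed at half the most. Time passes only in rows, so rows that repeat a pose let the fingers close. It gives the time, the measured TCP pose, the force, the opening and the grip force at its end, in the units of the state.
- env.get_obs(): the state, without advancing time (a new reading comes with each control period).
- cams.read_camera(name): name is "scene" or "top" or "wrist"; returns the picture (420x560x3 uint8, red, green, blue); there is no depth.
- cams.get_calibration(name): a dict with "K" (3x3 intrinsics, pixels), "pose" (4x4, takes a point from camera to world coordinates). Camera axes: x right, y down, z forward; pixel columns grow to the right and rows downward; lengths in m; the calibration is good to about 2 mm. A picture is of the moment at which its call begins: read the wrist's pose just before it. get_calibration takes no time and is no camera call; for the wrist camera it gives the pose at the moment of the call.
- ticket.finish_job(): hands the job in; it is judged then, once.
Trained networks look in the newest picture that a camera, given by its name, has taken for a name from the list of things; names that differ only in an ending like _2 or _b are one class to them, and where a whole thing is asked for, a point or a joint stands for the part that bears it (a point fixed in the world has none). Each returns a list of dicts, best first, with "confidence" (0 to 1); they miss things now and then, are a little off and sometimes report something else, mostly with a low value. They report only what shows in the picture. A call takes as long as a camera call.
- finder.boxes_of(camera, target): "xyz" ([x, y, z] in m, in world coordinates, good to about 4 mm: the middle of the surface that is visible of it).
- finder.cut_out(camera, target): "region" (420x560 bool, what is visible of it).
- finder.mark_of(camera, target): "xyz" ([x, y, z] in m, in world coordinates, good to about 4 mm: a listed point, or the origin of a listed thing).
The state is a dict: "time_s": time; "qpos": joint angles; "joint_vel": joint speeds; "effort": joint torques, N m; "position": TCP position; "tool_rot": TCP orientation; "force": force on the tool from outside, world axes, zero at the start; "moment": the same for the moment, N m; "opening": finger opening in m; "grasp_force": force on a finger pad.
Only numpy, scipy, OpenCV 4.12 (cv2) and the standard library are available. Lean on these libraries where they do the work, as an engineer would, in place of code of your own. Each camera call takes 0.05 s, during which the arm holds its last target. There are 200 camera calls.

## Working session

There is one attempt and no reset: what is moved stays moved. The work goes in short steps, Python scripts to look and compute and a tool call to move; the robot and the scene stay as the last step left them, time stands still between calls to the robot, and variables do not carry over. Pictures are saved under pics/ and viewed, at most 10 in all, crops included, and the job is handed in when it is done.

Besides the shell and the picture viewer there is one more tool, called after "Emit:" as a command line: name --pt "numbers of a row" for each row, then --argument value for the rest. move_arm: Moves the arm, as the interface text tells. Its arguments: {"type":"object","properties":{"steps":{"type":"array","items":{"type":"array","items":{"type":"number"}}},"claw":{"type":"number"}},"required":["steps"]}

```bash
mkdir -p pics; ls
cat > h.py <<'E'
import numpy as np, cv2
from workcell import env, cams, ticket, finder
def snap(c,f):
    im=cams.read_camera(c); cv2.imwrite('pics/'+f,im[:,:,::-1]); return im
def ray(c,uv,z):
    k=cams.get_calibration(c);K=np.array(k['K']);P=np.array(k['pose'])
    d=P[:3,:3]@np.linalg.inv(K)@np.array([uv[0],uv[1],1.]);o=P[:3,3]
    return o+d*(z-o[2])/d[2]
def proj(c,p):
    k=cams.get_calibration(c);K=np.array(k['K']);P=np.array(k['pose'])
    q=K@(P[:3,:3].T@(np.array(p)-P[:3,3]));return q[:2]/q[2]
E
python3 - <<'E'
from h import *
np.set_printoptions(precision=4,suppress=True)
o=env.get_obs();print(o['time_s'],o['position'],o['tool_rot'],o['opening'])
a=snap('top','top0.png');b=snap('scene','sc0.png')
for c in ['top','scene']:
    for t in ['tray','tray_end','stop_back','stem_up_1','face_up_1','specimen_pot','timer']:
        print(c,t,[(np.round(r['xyz'],4),round(r['confidence'],2)) for r in finder.mark_of(c,t)])
E
```

```text
pics
0.0 [ 0.2251 -0.5823  0.1854] [-0.1833  0.9831  0.0011 -0.0003] 0.08711762669731478
top tray [(array([ 0.5467, -0.2104, -0.0003]), 0.74)]
top tray_end [(array([ 0.5332, -0.0625,  0.0066]), 0.65)]
top stop_back [(array([ 0.5591, -0.3008,  0.0286]), 0.78), (array([ 0.5335, -0.0663,  0.0081]), 0.43)]
top stem_up_1 [(array([ 0.4042, -0.3109, -0.0009]), 0.75), (array([ 0.5384, -0.0922,  0.0033]), 0.7)]
top face_up_1 [(array([ 0.5449, -0.152 ,  0.0077]), 0.71), (array([ 0.4016, -0.1737, -0.0027]), 0.69)]
top specimen_pot [(array([ 0.3968, -0.0635, -0.0002]), 0.73), (array([ 0.547 , -0.2105,  0.0017]), 0.33)]
top timer [(array([ 0.6747, -0.3711, -0.0003]), 0.98)]
scene tray [(array([ 0.5471, -0.2074, -0.0011]), 0.62), (array([ 0.5449, -0.1503,  0.003 ]), 0.5), (array([ 0.5353, -0.0597,  0.0067]), 0.43)]
scene tray_end [(array([ 0.535 , -0.0604,  0.007 ]), 0.76)]
scene stop_back [(array([ 0.5576, -0.3066,  0.0296]), 0.77)]
scene stem_up_1 [(array([ 0.4027, -0.3114,  0.0004]), 0.93), (array([ 0.542 , -0.0923,  0.0068]), 0.75)]
scene face_up_1 [(array([ 0.4022, -0.1747,  0.0028]), 0.85), (array([ 0.548 , -0.1513,  0.0015]), 0.81), (array([ 0.5384, -0.0925,  0.0063]), 0.21)]
scene specimen_pot [(array([ 0.395 , -0.062 ,  0.0013]), 0.61)]
scene timer [(array([ 0.6765, -0.3766, -0.001 ]), 0.74)]
```

View pics/top0.png

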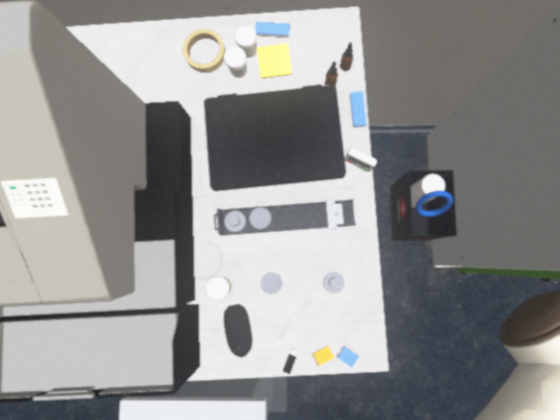

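View pics/sc0.png

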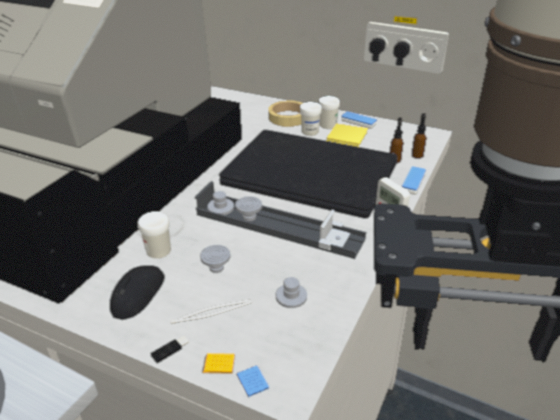

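The top view shows the tray around row 215, cols 215–355. Its end wall is at the left and the stop at col 338. stem_up_1 is at (235,221), face_up_1 at (260,217), loose face_up_2 at (271,283), loose stem_up_2 at (333,283), and the pot at (217,288). The scene view agrees. Next I'll look with the wrist camera above the tray.

```bash
cat >> h.py <<'E'
from scipy.spatial.transform import Rotation as Ro
np.set_printoptions(precision=4,suppress=True)
def go(p,yaw,ref=None):
    "shift (cm) and turn (deg) from now to TCP p, tool down, tool y at world angle yaw (deg)"
    o=env.get_obs();R=Ro.from_quat(o['tool_rot']);y=np.radians(yaw)
    Y=np.array([np.cos(y),np.sin(y),0]);Z=np.array([0,0,-1.]);X=np.cross(Y,Z)
    T=Ro.from_matrix(np.c_[X,Y,Z])
    print('go',p,yaw,np.round(np.r_[R.inv().apply(np.array(p)-o['position'])*100,(R.inv()*T).as_rotvec()*180/np.pi],2))
E
python3 - <<'E'
from h import *
go([.548,-.24,.30],185.6); go([.40,-.243,.30],185.6)
o=env.get_obs();R=Ro.from_quat(o['tool_rot']).as_matrix()
k=cams.get_calibration('wrist');P=np.array(k['pose']);print(k['K'],R.T@(P[:3,3]-o['position']),R.T@P[:3,:3])
E
```

```text
go [0.548, -0.24, 0.3] 185.6 [-42.46  20.36 -11.34  -0.    -0.   -74.47]
go [0.4, -0.243, 0.3] 185.6 [-28.55  25.41 -11.34  -0.    -0.   -74.47]
[[327.357    0.     279.6232]
 [  0.     327.357  209.0727]
 [  0.       0.       1.    ]] [ 0.0836 -0.0009 -0.1986] [[-0.0005 -0.9524 -0.3047]
 [ 1.     -0.0006  0.0005]
 [-0.0007 -0.3047  0.9524]]
```

Run:
```python
from h import *
go([.50,-.2,.17],185.6)
```

```text
go [0.5, -0.2, 0.17] 185.6 [-39.42  25.82   1.66  -0.    -0.   -74.47]
```

Emit:
move_arm --pt "-2 1 -4 0 0 -7" --pt "-5 3 -7 0 0 -14" --pt "-8 5 -8 0 0 -21" --pt "-11 7 -8 0 0 -28" --pt "-14 9 -8 0 0 -35" --pt "-17 11 -8 0 0 -42" --pt "-20 13 -8 0 0 -49" --pt "-23 15 -8 0 0 -56" --pt "-26 17 -7 0 0 -63" --pt "-29 19 -5 0 0 -70" --pt "-32 21 -3 0 0 -74.5" --pt "-35 23 -1 0 0 -74.5" --pt "-38 25 1 0 0 -74.5" --pt "-39.4 25.8 1.7 0 0 -74.5" --pt "-39.4 25.8 1.7 0 0 -74.5" --pt "-39.4 25.8 1.7 0 0 -74.5" --claw 1

```text
time_s: 2.13
position: [0.5, -0.1996, 0.1692]
tool_rot: [0.742, -0.671, -0.0, 0.0]
force: [-0.8, -0.7, 0.4]
opening: 0.0869
grasp_force: 0.0
```

Run:
```python
from h import *
o=env.get_obs();print(o['time_s'],o['position'],o['tool_rot'])
a=snap('wrist','w0.png')
for t in ['tray','tray_end','stop_back','stem_up_1','face_up_1']:
    print(t,[(np.round(r['xyz'],4),round(r['confidence'],2)) for r in finder.mark_of('wrist',t)])
```

```text
2.1333 [ 0.5    -0.1996  0.1692] [ 0.7417 -0.6708 -0.0004  0.0005]
tray [(array([ 0.5458, -0.2066,  0.0055]), 0.57)]
tray_end [(array([ 0.5335, -0.0607,  0.0081]), 0.85)]
stop_back [(array([ 0.5553, -0.3005,  0.0288]), 0.89)]
stem_up_1 [(array([ 0.4028, -0.313 ,  0.0056]), 0.63), (array([ 0.5421, -0.0888,  0.0052]), 0.58)]
face_up_1 [(array([ 0.5409, -0.1495,  0.001 ]), 0.73), (array([ 0.4024, -0.1763, -0.0036]), 0.63)]
```

View pics/w0.png

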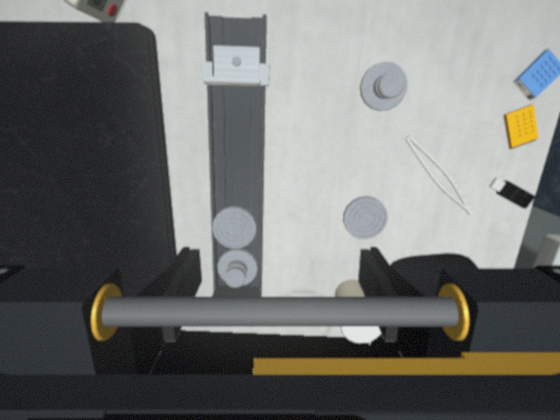

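The wrist view is clear. The tray spans cols 208–267, the stop is at (237,70), face_up_1 at (234,228), stem_up_1 at (236,270), face_up_2 at (365,217) and stem_up_2 at (384,86). Next I'll measure the edges precisely.

Run:
```python
from h import *
im=cv2.imread('pics/w0.png');g=cv2.GaussianBlur(cv2.cvtColor(im,cv2.COLOR_BGR2GRAY),(1,5),0).astype(float)
L=[];Rr=[]
for v in range(98,196,4):
    d=np.diff(g[v,195:285]);
    def sub(i): w=d[i-2:i+3];return 195.5+i-2+(w*np.arange(5)).sum()/w.sum()
    i=d[:40].argmin();j=40+d[40:].argmax()
    L.append(ray('wrist',(sub(i),v),.016));Rr.append(ray('wrist',(sub(j),v),.0));
    if v in(98,150,194):print(v,g[v,200:275:2].astype(int))
L=np.array(L);Rr=np.array(Rr)
for n,e in(('L',L),('R',Rr)):
    p=np.polyfit(e[:,1],e[:,0],1);print(n,p,np.polyval(p,[-.1,-.2,-.3]),np.std(e[:,0]-np.polyval(p,e[:,1])))
# circles
for t in['face_up_1','stem_up_1']:
    for r in finder.cut_out('wrist',t):
        m=r['region'].astype(np.uint8);c,_=cv2.findContours(m,0,2);c=max(c,key=len)
        if len(c)<6: continue
        e=cv2.fitEllipse(c);print(t,round(r['confidence'],2),np.round(e[0],1),np.round(e[1],1),[ray('wrist',e[0],z)[:2] for z in(.008,.032,.035,.015)],np.ptp(c[:,0],0))
```

```text
98 [201 200 204 188 108  85  86  94  93  93  92  90  87  92  94  92  92  91
  92  95  93  92  94  94  93  93  94  95  94  94  93  95 119 193 207 204
 205 205]
150 [199 199 198 202 180 103  74  86  95  92  93  91  85  89  91  90  91  91
  92  92  94  92  91  91  91  93  96  94  95  94  89  94 162 206 209 210
 212 210]
194 [203 207 208 207 205 154  92  82 102  96  96  96  91  91  96  95  94  95
  95  96  96  96  93  95  96  98  98  95  96  96  97 110 188 210 211 212
 212 212]
L [-0.0631  0.5654] [0.5717 0.578  0.5843] 0.00010465161192419334
R [-0.0643  0.5068] [0.5132 0.5196 0.5261] 0.00011741972795266293
face_up_1 0.64 [364.5 217.7] [41.2 43.8] [array([ 0.3983, -0.1697]), array([ 0.4056, -0.1774]), array([ 0.4065, -0.1783]), array([ 0.4004, -0.1719])] [44 41]
face_up_1 0.62 [234.  227.8] [40.7 42.7] [array([ 0.5492, -0.1423]), array([ 0.5465, -0.1518]), array([ 0.5461, -0.153 ]), array([ 0.5484, -0.1451])] [42 42]
stem_up_1 0.95 [383.2  86.4] [44.8 50.7] [array([ 0.4043, -0.3131]), array([ 0.4112, -0.3113]), array([ 0.412, -0.311]), array([ 0.4063, -0.3126])] [46 49]
stem_up_1 0.59 [237.1 267.6] [37.5 38.8] [array([ 0.5425, -0.0903]), array([ 0.5402, -0.1033]), array([ 0.5399, -0.1049]), array([ 0.5418, -0.0941])] [39 38]
```

Run:
```python
from h import *
for z in(.10,.012): go([.404,-.3125,z],183.64)
print(ray('wrist',(389,83),.032))
```

```text
go [0.404, -0.3125, 0.1] 183.64 [10.18 10.6   7.   -0.05 -0.01  1.92]
go [0.404, -0.3125, 0.012] 183.64 [10.17 10.61 15.8  -0.05 -0.01  1.92]
[ 0.4062 -0.3148  0.032 ]
```

Emit:
move_arm --pt "2.5 2.6 1 0 0 1.9" --pt "5 5.2 3 0 0 1.9" --pt "7.6 8 5 0 0 1.9" --pt "9.6 10 6.5 0 0 1.9" --pt "10.2 10.5 7 0 0 1.9" --pt "10.2 10.5 9.5 0 0 1.9" --pt "10.2 10.5 12 0 0 1.9" --pt "10.2 10.5 14.3 0 0 1.9" --pt "10.2 10.5 15.4 0 0 1.9" --pt "10.2 10.5 15.8 0 0 1.9" --pt "10.2 10.5 15.8 0 0 1.9"

```text
time_s: 3.45
position: [0.4052, -0.3121, 0.011]
tool_rot: [0.73, -0.684, -0.001, 0.0]
force: [0.6, -0.1, 0.7]
opening: 0.0871
grasp_force: 0.0
```

Emit:
move_arm --pt "0 0 0 0 0 0" --pt "0 0 0 0 0 0" --pt "0 0 0 0 0 0" --pt "0 0 0 0 0 0" --pt "0 0 0 0 0 0" --pt "0 0 0 0 0 0" --pt "0 0 0 0 0 0" --pt "0 0 0 0 0 0" --claw 0.15

```text
time_s: 4.12
position: [0.4054, -0.3121, 0.0116]
tool_rot: [0.73, -0.684, 0.0, -0.0]
force: [0.5, 0.5, -0.1]
opening: 0.0422
grasp_force: 0.0
```

Emit:
move_arm --pt "0 0 0 0 0 0" --pt "0 0 0 0 0 0" --pt "0 0 0 0 0 0" --pt "0 0 0 0 0 0" --pt "0 0 0 0 0 0" --pt "0 0 0 0 0 0" --claw 0.1

```text
time_s: 4.62
position: [0.4053, -0.3121, 0.0115]
tool_rot: [0.73, -0.684, -0.0, 0.0]
force: [0.1, -0.2, 0.7]
opening: 0.01
grasp_force: 0.0
```

Run:
```python
from h import *
x=.5361+.0637*.208
for z in(.10,.034,.0195): go([x,-.208,z],183.64)
o=env.get_obs();print(o['position'],o['opening'],o['grasp_force'])
```

```text
go [0.5493496, -0.208, 0.1] 183.64 [ -9.45 -15.05  -8.85   0.01   0.     0.09]
go [0.5493496, -0.208, 0.034] 183.64 [ -9.45 -15.05  -2.25   0.01   0.     0.09]
go [0.5493496, -0.208, 0.0195] 183.64 [ -9.45 -15.05  -0.8    0.01   0.     0.09]
[ 0.4053 -0.3121  0.0115] 0.010004414218500325 0.0
```

The fingers shut to 10 mm, so the stem isn't between them. I'll look.

Run:
```python
from h import *
a=snap('wrist','w1.png');b=snap('scene','s1.png')
cv2.imwrite('pics/c1.png',np.hstack([a[:,:,::-1][100:400,130:430],cv2.resize(b[:,:,::-1][180:380,180:430],(375,300))]))
for c in('wrist','scene'):
  for r in finder.mark_of(c,'stem_up_2'):print(c,r['xyz'],r['confidence'])
```

```text
wrist [0.4048, -0.3109, 0.0035] 0.68
scene [0.5399, -0.0933, 0.0054] 0.84
scene [0.4055, -0.3131, -0.0005] 0.67
```

View pics/c1.png

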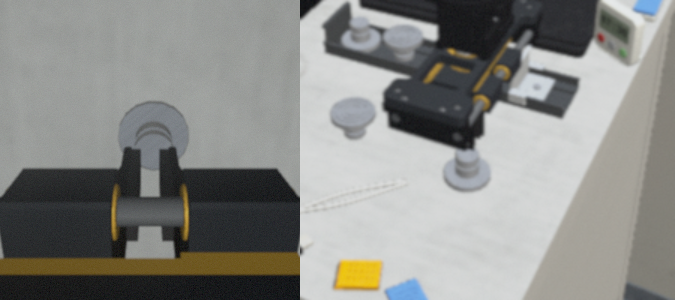

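The crop shows the fingers, about 13 mm apart, ending above or behind the stem. The chuck itself still stands at about crop (153,133). I'll zoom in and overlay the stated TCP and the stem's outline.

Run:
```python
from h import *
o=env.get_obs();p=np.array(o['position']);print(p,o['qpos'])
out=[]
for c,f,sz in(('wrist','w1.png',60),('scene','s1.png',60)):
    im=cv2.imread('pics/'+f);u=proj(c,p);S=6;x0,y0=(u-[32,32]).astype(int)
    k=cv2.resize(im[y0:y0+64,x0:x0+64],None,fx=S,fy=S,interpolation=cv2.INTER_CUBIC)
    for dz,col in((0,(0,0,255)),(.019,(0,255,0)),(.04,(255,0,0))):
        q=((proj(c,p+[0,0,dz])-[x0,y0]+.5)*S).astype(int);cv2.circle(k,tuple(map(int,q)),4,col,-1)
    for r,z in((.012,.032),(.024,.008)):
        t=np.linspace(0,6.28,60);P=np.array([(proj(c,[.405+r*np.cos(a),-.312+r*np.sin(a),z])-[x0,y0]+.5)*S for a in t]).astype(int)
        cv2.polylines(k,[P],True,(0,255,255),1)
    out.append(k)
cv2.imwrite('pics/z1.png',np.hstack(out))
```

```text
[ 0.4054 -0.3121  0.0116] [-0.3384  0.3993 -0.4881 -0.     -0.6834  0.4036]
```

View pics/z1.png

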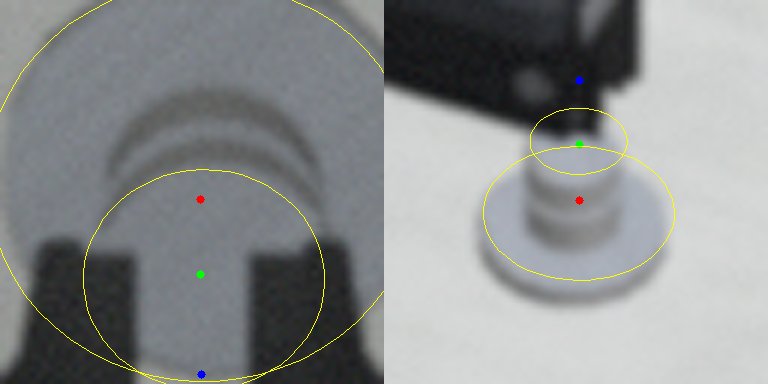

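The overlay shows the stem exactly where I measured it, with the stem ring in the wrist view centred near (205,275). The real fingertips end about 3 cm above the stated TCP, so they closed over the stem. I'll find the true fingertip height by gently touching free worktop.

Emit:
move_arm --pt "0 0 -2.5 0 0 0" --pt "-2 0 -3 0 0 0" --pt "-5 0 -3 0 0 0" --pt "-6 0 -1 0 0 0" --pt "-6 0 1 0 0 0" --pt "-6 0 1.6 0 0 0" --pt "-6 0 2 0 0 0" --pt "-6 0 2.2 0 0 0" --pt "-6 0 2.2 0 0 0" --claw 0

```text
time_s: 5.57
position: [0.4018, -0.2527, -0.0104]
tool_rot: [0.73, -0.684, 0.0, -0.0]
force: [-0.1, 0.3, 0.6]
opening: 0.0006
grasp_force: 0.0
```

Emit:
move_arm --pt "0 0 0.2 0 0 0" --pt "0 0 0.4 0 0 0" --pt "0 0 0.6 0 0 0" --pt "0 0 0.8 0 0 0" --pt "0 0 0.8 0 0 0"

```text
time_s: 5.98
position: [0.4012, -0.2522, -0.0187]
tool_rot: [0.73, -0.684, -0.0, 0.0]
force: [-0.5, -0.0, -0.8]
opening: 0.0005
grasp_force: 0.0
```

Emit:
move_arm --pt "0 0 0.2 0 0 0" --pt "0 0 0.4 0 0 0" --pt "0 0 0.4 0 0 0"

```text
time_s: 6.23
position: [0.4012, -0.2521, -0.0228]
tool_rot: [0.73, -0.684, -0.0, 0.0]
force: [-0.3, 0.4, -0.9]
opening: 0.0004
grasp_force: 0.0
```

Emit:
move_arm --pt "0 0 0.2 0 0 0" --pt "0 0 0.4 0 0 0" --pt "0 0 0.4 0 0 0"

```text
time_s: 6.48
position: [0.4011, -0.2521, -0.0268]
tool_rot: [0.73, -0.684, -0.0, 0.0]
force: [-0.4, 1.2, 0.1]
opening: 0.0007
grasp_force: 0.0
```

Emit:
move_arm --pt "0 0 0.2 0 0 0" --pt "0 0 0.3 0 0 0" --pt "0 0 0.3 0 0 0"

```text
time_s: 6.73
position: [0.4012, -0.2521, -0.0297]
tool_rot: [0.73, -0.684, -0.0, 0.0]
force: [0.7, 0.8, -0.3]
opening: 0.0005
grasp_force: 0.0
```

Emit:
move_arm --pt "0 0 0.2 0 0 0" --pt "0 0 0.3 0 0 0" --pt "0 0 0.3 0 0 0"

```text
time_s: 6.98
position: [0.4012, -0.2521, -0.0327]
tool_rot: [0.73, -0.684, -0.0, 0.0]
force: [-0.5, -0.9, 0.3]
opening: 0.0003
grasp_force: 0.0
```

Emit:
move_arm --pt "0 0 0.2 0 0 0" --pt "0 0 0.2 0 0 0"

```text
time_s: 7.15
position: [0.4012, -0.2521, -0.0347]
tool_rot: [0.73, -0.684, -0.0, 0.0]
force: [1.0, -1.1, 0.2]
opening: 0.0005
grasp_force: 0.0
```

Emit:
move_arm --pt "0 0 0.2 0 0 0" --pt "0 0 0.2 0 0 0"

```text
time_s: 7.32
position: [0.4016, -0.2523, -0.0356]
tool_rot: [0.73, -0.683, 0.0, 0.0]
force: [-1.8, 1.5, 8.8]
opening: 0.0006
grasp_force: 4.4
```

Run:
```python
from h import *
o=env.get_obs();p=np.array(o['position']);print(p,o['force'])
out=[]
for c,f in(('wrist','w2.png'),('scene','s2.png')):
    snap(c,f);im=cv2.imread('pics/'+f);u=proj(c,p+[0,0,.03]);S=4;x0,y0=(u-[48,48]).astype(int)
    k=cv2.resize(im[y0:y0+96,x0:x0+96],None,fx=S,fy=S,interpolation=cv2.INTER_CUBIC)
    for z,col in((0,(0,0,255)),(.02,(0,255,0))):
        q=((proj(c,[p[0],p[1],z])-[x0,y0]+.5)*S).astype(int);cv2.circle(k,tuple(map(int,q)),4,col,-1)
    out.append(k)
cv2.imwrite('pics/z2.png',np.hstack(out))
```

```text
[ 0.4016 -0.2523 -0.0356] [-1.8252  1.4556  8.8443]
```

View pics/z2.png

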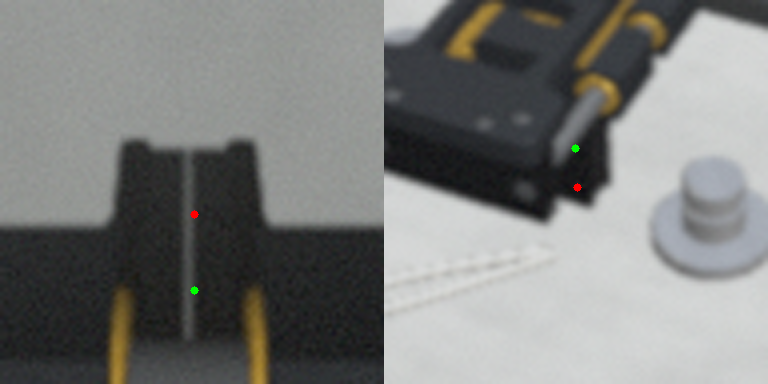

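The tips touch the worktop at TCP z ≈ -0.035, so the real fingertips are 35 mm behind the stated TCP. They are laterally centred to within 1 px (seam at 190, dot at 194). From here I'll use tip z = TCP z + 0.035.

Run:
```python
from h import *
for z in(.015,-.023): go([.4035,-.313,z],183.64)
```

```text
go [0.4035, -0.313, 0.015] 183.64 [ 6.08  0.21 -5.06 -0.02 -0.02  0.12]
go [0.4035, -0.313, -0.023] 183.64 [ 6.07  0.21 -1.26 -0.02 -0.02  0.12]
```

Emit:
move_arm --pt "0 0 -2.5 0 0 0" --pt "1 0.2 -5 0 0 0" --pt "3 0.2 -5.2 0 0 0" --pt "5 0.2 -5.2 0 0 0" --pt "6 0.2 -5.2 0 0 0" --pt "6.1 0.2 -5.2 0 0 0" --pt "6.1 0.2 -5.2 0 0 0" --pt "6.1 0.2 -5.2 0 0 0" --pt "6.1 0.2 -4 0 0 0" --pt "6.1 0.2 -2.5 0 0 0" --pt "6.1 0.2 -1.6 0 0 0" --pt "6.1 0.2 -1.4 0 0 0" --pt "6.1 0.2 -1.4 0 0 0" --claw 0.65

```text
time_s: 8.5
position: [0.4028, -0.3125, -0.0232]
tool_rot: [0.73, -0.683, -0.001, 0.0]
force: [-0.0, -0.5, -0.2]
opening: 0.0564
grasp_force: 0.0
```

Emit:
move_arm --pt "0 0 0 0 0 0" --pt "0 0 0 0 0 0" --pt "0 0 0 0 0 0" --pt "0 0 0 0 0 0" --pt "0 0 0 0 0 0" --pt "0 0 0 0 0 0" --pt "0 0 0 0 0 0" --pt "0 0 0 0 0 0" --claw 0.1

```text
time_s: 9.17
position: [0.4035, -0.3133, -0.0222]
tool_rot: [0.73, -0.684, 0.0, -0.0]
force: [-0.4, -0.5, 1.6]
opening: 0.0232
grasp_force: 30.0
```

Run:
```python
from h import *
o=env.get_obs();print(o['position'],o['opening'],o['grasp_force'],o['force'])
x=.5353+.0637*.208
for z in(.05,.0,-.0155): go([x,-.208,z],183.64)
```

```text
[ 0.4035 -0.3133 -0.0222] 0.02316541147633097 30.000368356704712 [-0.4163 -0.4639  1.5508]
go [0.5485496, -0.208, 0.05] 183.64 [ -9.56 -15.16  -7.22  -0.01  -0.01   0.09]
go [0.5485496, -0.208, 0.0] 183.64 [ -9.56 -15.16  -2.22  -0.01  -0.01   0.09]
go [0.5485496, -0.208, -0.0155] 183.64 [ -9.56 -15.16  -0.67  -0.01  -0.01   0.09]
```

Emit:
move_arm --pt "0 0 -3 0 0 0" --pt "-1 -1.6 -5.5 0 0 0" --pt "-3 -4.6 -6 0 0 0" --pt "-5 -7.8 -6 0 0 0" --pt "-7 -11 -6 0 0 0" --pt "-8.7 -13.8 -5.5 0 0 0" --pt "-9.5 -15 -4 0 0 0" --pt "-9.6 -15.15 -2.5 0 0 0" --pt "-9.6 -15.15 -2 0 0 0" --pt "-9.6 -15.15 -2 0 0 0"

```text
time_s: 10.0
position: [0.5464, -0.2071, -0.0045]
tool_rot: [0.73, -0.684, -0.002, 0.001]
force: [-0.1, 0.1, -0.2]
opening: 0.0228
grasp_force: 30.0
```

Run:
```python
from h import *
x=.5353+.0637*.208
go([x,-.208,-.0150],183.64);print(env.get_obs()['opening'])
snap('wrist','w3.png');im=cv2.imread('pics/w3.png')
cv2.imwrite('pics/z3.png',cv2.resize(im[130:310,190:370],None,fx=3,fy=3,interpolation=cv2.INTER_CUBIC))
```

```text
go [0.5485496, -0.208, -0.015] 183.64 [ 0.1  -0.21  1.05  0.27  0.06  0.09]
0.022846865758573885
```

View pics/z3.png

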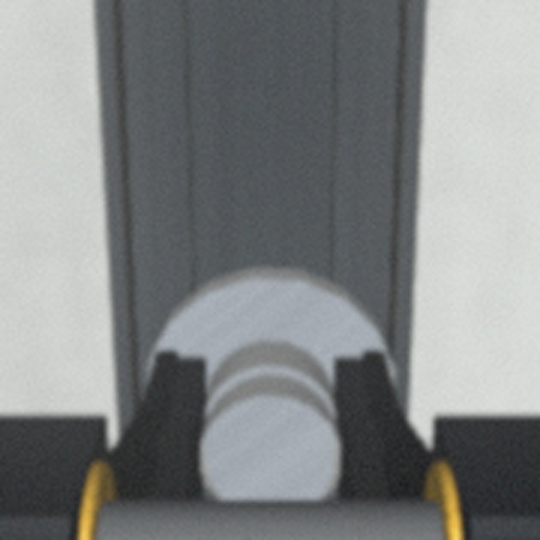

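The held disc is centred at about col 272, against about 263 for the tray. That 1.5 mm offset matches the arm still being 2 mm short when the picture was taken. I'll descend in small steps and watch the force.

Emit:
move_arm --pt "0 0 0 0 0 0" --pt "0 0 0 0 0 0" --pt "0 0 0.3 0 0 0" --pt "0 0 0.6 0 0 0" --pt "0 0 0.8 0 0 0" --pt "0 0 0.8 0 0 0"

```text
time_s: 10.55
position: [0.5478, -0.2076, -0.0109]
tool_rot: [0.73, -0.684, -0.0, 0.0]
force: [-0.1, 0.6, -0.6]
opening: 0.0231
grasp_force: 30.0
```

Emit:
move_arm --pt "0 0 0.2 0 0 0" --pt "0 0 0.4 0 0 0" --pt "0 0 0.45 0 0 0" --pt "0 0 0.45 0 0 0"

```text
time_s: 10.88
position: [0.5483, -0.2075, -0.0151]
tool_rot: [0.73, -0.684, -0.0, 0.0]
force: [-0.7, 0.6, -1.4]
opening: 0.0236
grasp_force: 30.0
```

Emit:
move_arm --pt "0 0 0.1 0 0 0" --pt "0 0 0.1 0 0 0"

```text
time_s: 11.05
position: [0.5487, -0.2077, -0.0152]
tool_rot: [0.73, -0.684, 0.0, -0.0]
force: [-1.1, -0.0, 3.9]
opening: 0.0229
grasp_force: 30.0
```

Run:
```python
from h import *
o=env.get_obs();print(o['position'],o['force'],o['grasp_force'])
```

```text
[ 0.5487 -0.2077 -0.0152] [-1.1322 -0.0334  3.8531] 30.00071346759796
```

Emit:
move_arm --pt "0 0 0 0 0 0" --pt "0 0 0 0 0 0" --pt "0 0 0 0 0 0" --pt "0 0 0 0 0 0" --pt "0 0 0 0 0 0" --pt "0 0 -1 0 0 0" --pt "0 0 -3 0 0 0" --pt "0 0 -5.5 0 0 0" --claw 0.5

```text
time_s: 11.72
position: [0.5469, -0.2074, 0.0386]
tool_rot: [0.73, -0.684, -0.002, 0.001]
force: [0.4, -0.2, 0.0]
opening: 0.0435
grasp_force: 0.0
```

Run:
```python
from h import *
o=env.get_obs();print(o['position'],o['force'],o['opening'])
for z in(.025,-.0185): go([.404,-.1765,z],183.64)
```

```text
[ 0.5469 -0.2074  0.0386] [ 0.3994 -0.1937  0.0201] 0.04351113395470725
go [0.404, -0.1765, 0.025] 183.64 [-4.01 14.06  1.42  0.23  0.04  0.08]
go [0.404, -0.1765, -0.0185] 183.64 [-4.   14.04  5.77  0.23  0.04  0.08]
```

Emit:
move_arm --pt "-1 3.5 0 0 0 0" --pt "-2 7.3 0 0 0 0" --pt "-3 11 0.5 0 0 0" --pt "-3.8 13.6 1 0 0 0" --pt "-4 14.25 1.5 0 0 0" --pt "-4 14.25 1.5 0 0 0" --pt "-4 14.25 1.5 0 0 0" --pt "-4 14.25 3 0 0 0" --pt "-4 14.25 4.7 0 0 0" --pt "-4 14.25 5.5 0 0 0" --pt "-4 14.25 5.7 0 0 0" --pt "-4 14.25 5.7 0 0 0" --claw 1

```text
time_s: 12.72
position: [0.4044, -0.1771, -0.0183]
tool_rot: [0.73, -0.684, -0.0, 0.0]
force: [0.1, -0.4, -0.1]
opening: 0.0867
grasp_force: 0.0
```

Emit:
move_arm --pt "0 0 0 0 0 0" --pt "0 0 0 0 0 0" --pt "0 0 0 0 0 0" --pt "0 0 0 0 0 0" --pt "0 0 0 0 0 0" --pt "0 0 0 0 0 0" --pt "0 0 0 0 0 0" --pt "0 0 0 0 0 0" --pt "0 0 0 0 0 0" --pt "0 0 0 0 0 0" --claw 0.4

```text
time_s: 13.55
position: [0.4036, -0.1769, -0.0178]
tool_rot: [0.73, -0.684, 0.0, -0.0]
force: [0.5, 0.8, 1.2]
opening: 0.0473
grasp_force: 30.0
```

Run:
```python
from h import *
o=env.get_obs();print(o['position'],o['opening'],o['grasp_force'],o['force'])
x=.5353+.0637*.25+.0003
for z in(.05,.0,-.0155): go([x,-.25,z],183.64)
```

```text
[ 0.4036 -0.1769 -0.0178] 0.04733074801726206 30.00035583972931 [0.4872 0.7861 1.1509]
go [0.5515249999999999, -0.25, 0.05] 183.64 [  8.26 -14.28  -6.78  -0.01  -0.     0.1 ]
go [0.5515249999999999, -0.25, 0.0] 183.64 [  8.26 -14.28  -1.78  -0.01  -0.     0.1 ]
go [0.5515249999999999, -0.25, -0.0155] 183.64 [  8.26 -14.28  -0.23  -0.01  -0.     0.1 ]
```

Emit:
move_arm --pt "0 0 -3 0 0 0" --pt "1.5 -1 -6 0 0 0" --pt "4 -3 -6.8 0 0 0" --pt "6.5 -6 -6.8 0 0 0" --pt "8 -9 -6.8 0 0 0" --pt "8.5 -12 -6.5 0 0 0" --pt "8.55 -14 -5.5 0 0 0" --pt "8.55 -14.3 -4 0 0 0" --pt "8.55 -14.3 -2.6 0 0 0" --pt "8.55 -14.3 -2.2 0 0 0" --pt "8.55 -14.3 -2.2 0 0 0" --pt "8.55 -14.3 -2.2 0 0 0" --pt "8.55 -14.3 -2.2 0 0 0"

```text
time_s: 14.63
position: [0.5523, -0.2531, 0.005]
tool_rot: [0.73, -0.684, 0.001, -0.0]
force: [0.1, -0.5, -0.6]
opening: 0.0468
grasp_force: 30.0
```

Run:
```python
from h import *
go([.5515,-.252,-.0148],183.64);print(env.get_obs()['opening'],env.get_obs()['force'])
snap('wrist','w4.png');im=cv2.imread('pics/w4.png')
cv2.imwrite('pics/z4.png',cv2.resize(im[130:310,190:370],None,fx=3,fy=3,interpolation=cv2.INTER_CUBIC))
```

```text
go [0.5515, -0.252, -0.0148] 183.64 [-0.12  0.08  1.98 -0.09 -0.04  0.1 ]
0.046840867293633556 [ 0.0684 -0.5387 -0.5663]
```

View pics/z4.png

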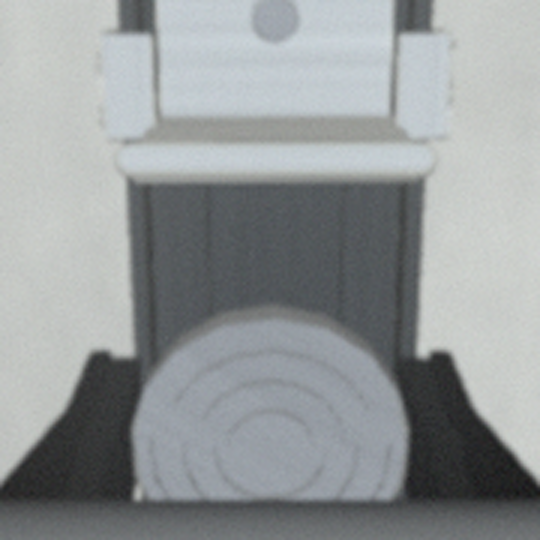

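The held disc is centred on the tray (disc cols 132–408, tray centre about 273), well clear of the stop at row 180. Now lowering.

Emit:
move_arm --pt "0 0 0.4 0 0 0" --pt "0 0 0.8 0 0 0" --pt "0 0 1.2 0 0 0" --pt "0 0 1.5 0 0 0" --pt "0 0 1.7 0 0 0" --pt "0 0 1.7 0 0 0"

```text
time_s: 15.18
position: [0.5513, -0.2528, -0.0137]
tool_rot: [0.73, -0.684, -0.001, 0.0]
force: [-0.6, -1.0, -0.3]
opening: 0.047
grasp_force: 30.0
```

Emit:
move_arm --pt "0 0 0.15 0 0 0" --pt "0 0 0.25 0 0 0" --pt "0 0 0.25 0 0 0" --pt "0 0 0.25 0 0 0"

```text
time_s: 15.52
position: [0.5522, -0.2531, -0.0148]
tool_rot: [0.73, -0.684, 0.0, -0.0]
force: [0.4, -0.6, 4.4]
opening: 0.0465
grasp_force: 30.0
```

Emit:
move_arm --pt "-0.3 0 -0.1 0 0 0" --pt "-0.6 0 -0.15 0 0 0" --pt "-0.9 0 -0.15 0 0 0" --pt "-1.2 0 -0.15 0 0 0" --pt "-1.5 0 -0.15 0 0 0" --pt "-1.8 0 -0.15 0 0 0" --pt "-2.1 0 -0.15 0 0 0" --pt "-2.4 0 -0.15 0 0 0" --pt "-2.7 0 -0.15 0 0 0" --pt "-3 0 -0.15 0 0 0" --pt "-3.3 0 -0.15 0 0 0" --pt "-3.5 0 -0.15 0 0 0" --pt "-3.5 0 -0.15 0 0 0"

```text
time_s: 16.6
position: [0.5495, -0.2175, -0.0139]
tool_rot: [0.73, -0.684, -0.0, -0.0]
force: [0.2, -0.0, -1.0]
opening: 0.0469
grasp_force: 30.0
```

Run:
```python
from h import *
o=env.get_obs();print(o['position'],o['opening'],o['force'])
snap('scene','s5.png');im=cv2.imread('pics/s5.png')
cv2.imwrite('pics/z5.png',cv2.resize(im[170:270,170:390],None,fx=3,fy=3,interpolation=cv2.INTER_CUBIC))
```

```text
[ 0.5495 -0.2175 -0.0139] 0.04689035221213483 [ 0.1889 -0.0145 -0.9581]
```

View pics/z5.png

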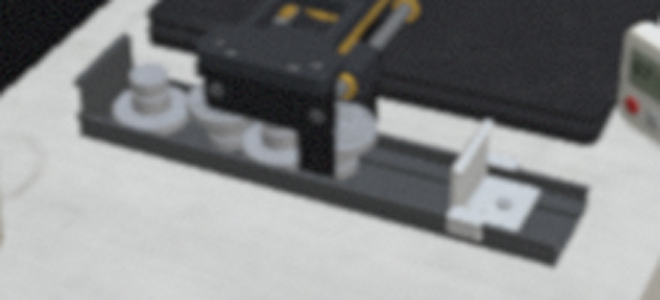

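All four stand upright in the row, alternating: from the left at x≈150, 220, 275 and 345. I'll keep sliding gently until contact.

Emit:
move_arm --pt "-0.3 0 0 0 0 0" --pt "-0.6 0 0 0 0 0" --pt "-0.9 0 0 0 0 0" --pt "-1.2 0 0 0 0 0" --pt "-1.5 0 0 0 0 0" --pt "-1.7 0 0 0 0 0" --pt "-1.9 0 0 0 0 0" --pt "-1.9 0 0 0 0 0"

```text
time_s: 17.32
position: [0.5482, -0.1986, -0.014]
tool_rot: [0.73, -0.684, -0.0, 0.0]
force: [-0.5, -0.6, -1.3]
opening: 0.0465
grasp_force: 30.0
```

Emit:
move_arm --pt "-0.1 0 0 0 0 0" --pt "-0.2 0 0 0 0 0" --pt "-0.3 0 0 0 0 0" --pt "-0.3 0 0 0 0 0"

```text
time_s: 17.65
position: [0.5482, -0.1963, -0.0139]
tool_rot: [0.73, -0.684, 0.0, 0.0]
force: [-0.0, -1.8, -0.2]
opening: 0.047
grasp_force: 30.0
```

Emit:
move_arm --pt "-0.1 0 0 0 0 0" --pt "-0.2 0 0 0 0 0" --pt "-0.2 0 0 0 0 0"

```text
time_s: 17.9
position: [0.5488, -0.1956, -0.0133]
tool_rot: [0.73, -0.683, 0.001, 0.0]
force: [1.0, -7.9, -0.2]
opening: 0.047
grasp_force: 30.0
```

Emit:
move_arm --pt "-0.1 0 0 0 0 0" --pt "-0.2 0 0 0 0 0" --pt "-0.2 0 0 0 0 0"

```text
time_s: 18.15
position: [0.5494, -0.1952, -0.0127]
tool_rot: [0.73, -0.683, 0.002, 0.0]
force: [1.2, -13.5, -0.4]
opening: 0.0467
grasp_force: 30.0
```

Contact: the row is packed against the end wall. I'll relieve the load, set down and release.

Emit:
move_arm --pt "0.2 0 0 0 0 0" --pt "0.35 0 0 0 0 0" --pt "0.35 0 0.1 0 0 0" --pt "0.35 0 0.15 0 0 0" --pt "0.35 0 0.15 0 0 0"

```text
time_s: 18.57
position: [0.5484, -0.196, -0.0148]
tool_rot: [0.73, -0.683, 0.001, 0.0]
force: [-0.7, -5.0, 3.7]
opening: 0.0465
grasp_force: 30.0
```

Emit:
move_arm --pt "0.35 0 0 0 0 0" --pt "0.35 0 0 0 0 0"

```text
time_s: 18.73
position: [0.5489, -0.1987, -0.0148]
tool_rot: [0.73, -0.684, 0.0, -0.001]
force: [0.1, -1.8, 5.3]
opening: 0.047
grasp_force: 30.0
```

Emit:
move_arm --pt "-0.1 0 0 0 0 0" --pt "-0.22 0 0 0 0 0" --pt "-0.25 0 0 0 0 0" --pt "-0.25 0 0 0 0 0"

```text
time_s: 19.07
position: [0.5491, -0.1963, -0.0148]
tool_rot: [0.73, -0.683, 0.001, -0.001]
force: [0.3, -2.2, 5.4]
opening: 0.0467
grasp_force: 30.0
```

Emit:
move_arm --pt "0 0 0 0 0 0" --pt "0 0 0 0 0 0" --pt "0 0 0 0 0 0" --pt "0 0 -1 0 0 0" --pt "0 0 -3.5 0 0 0" --pt "0 0 -7 0 0 0" --pt "0 0 -8 0 0 0" --pt "0 0 -8 0 0 0" --claw 0.75

```text
time_s: 19.73
position: [0.5509, -0.1968, 0.0688]
tool_rot: [0.73, -0.683, 0.003, -0.002]
force: [-0.3, 0.4, -1.0]
opening: 0.0653
grasp_force: 0.0
```

Run:
```python
from h import *
o=env.get_obs();print(o['position'],o['force'],o['opening'],o['qpos'])
cams.read_camera('scene');cams.read_camera('wrist')
for c in('wrist','scene'):
  for t in('stem_up_2','face_up_2','stop_back'):
    print(c,t,[(np.round(r['xyz'],3),round(r['confidence'],2)) for r in finder.mark_of(c,t)])
x=.5353
go([x+.0637*.345,-.345,.065],183.64-90);go([x+.0637*.345,-.345,.065],183.64+90);go([x+.0637*.345,-.345,-.012],183.64-90)
```

```text
[ 0.5509 -0.1968  0.0688] [-0.2635  0.3998 -0.9557] 0.06527542403742352 [-0.0661  0.4222 -0.2564  0.0007 -0.8841  0.1314]
wrist stem_up_2 [(array([ 0.538, -0.087,  0.008]), 0.68), (array([ 0.546, -0.163,  0.012]), 0.65)]
wrist face_up_2 [(array([ 0.545, -0.196,  0.003]), 0.92), (array([ 0.541, -0.118, -0.001]), 0.57), (array([ 0.547, -0.211,  0.003]), 0.28)]
wrist stop_back [(array([ 0.555, -0.298,  0.029]), 0.77)]
scene stem_up_2 [(array([ 0.546, -0.158,  0.008]), 0.92)]
scene face_up_2 [(array([ 0.547, -0.125,  0.   ]), 0.91), (array([ 0.55 , -0.193,  0.005]), 0.67)]
scene stop_back [(array([ 0.557, -0.304,  0.03 ]), 0.69)]
go [0.5572765, -0.345, 0.065] 93.63999999999999 [14.89 -0.01 -0.16  0.11 -0.08 90.09]
go [0.5572765, -0.345, 0.065] 273.64 [ 14.89  -0.01  -0.16   0.08   0.11 -89.91]
go [0.5572765, -0.345, -0.012] 93.63999999999999 [14.89 -0.03  7.54  0.11 -0.08 90.09]
```

Emit:
move_arm --pt "0.5 0 0 0 0 7" --pt "2 0 0 0 0 14" --pt "3.5 0 0 0 0 21" --pt "5 0 0 0 0 28" --pt "6.5 0 0 0 0 35" --pt "8 0 0 0 0 42" --pt "9.5 0 0 0 0 49" --pt "11 0 0 0 0 56" --pt "12.5 0 0 0 0 63" --pt "14 0 0 0 0 70" --pt "14.9 0 0 0 0 77" --pt "14.9 0 0 0 0 84" --pt "14.9 0 0 0 0 90" --pt "14.9 0 0 0 0 90" --pt "14.9 0 0 0 0 90" --claw 0

```text
time_s: 21.38
position: [0.5575, -0.3451, 0.0639]
tool_rot: [-0.034, 0.999, 0.0, -0.001]
force: [0.7, 0.1, 0.7]
opening: 0.0005
grasp_force: 0.0
```

Run:
```python
from h import *
o=env.get_obs();print(o['position'],o['force'],o['opening'],o['qpos'])
x=.5353
go([x+.0637*.345,-.345,-.013],93.64);go([x+.0637*.245,-.245,-.013],93.64)
```

```text
[ 0.5575 -0.3451  0.0639] [0.6853 0.1394 0.7115] 0.00045312234656219716 [-0.3082  0.5374 -0.0666 -0.0001 -0.9681 -1.1949]
go [0.5572765, -0.345, -0.013] 93.64 [ 0.01  0.01  7.69  0.03 -0.06  0.24]
go [0.5509065, -0.245, -0.013] 93.64 [-0.03 10.03  7.69  0.03 -0.06  0.24]
```

Descend behind the plate, then push along tool +y in stages.

Emit:
move_arm --pt "0 0 3 0 0 0" --pt "0 0 5.5 0 0 0" --pt "0 0 7 0 0 0" --pt "0 0 7.6 0 0 0" --pt "0 0 7.7 0 0 0" --pt "0 0 7.7 0 0 0"

```text
time_s: 21.88
position: [0.5583, -0.3454, -0.0122]
tool_rot: [-0.033, 0.999, -0.0, 0.0]
force: [0.1, -0.9, 0.6]
opening: 0.0006
grasp_force: 0.0
```

Emit:
move_arm --pt "0 0.5 0 0 0 0" --pt "0 1 0 0 0 0" --pt "0 1.5 0 0 0 0" --pt "0 2 0 0 0 0" --pt "0 2.5 0 0 0 0" --pt "0 3 0 0 0 0" --pt "0 3.5 0 0 0 0" --pt "0 4 0 0 0 0" --pt "0 4.4 0 0 0 0" --pt "0 4.4 0 0 0 0"

```text
time_s: 22.72
position: [0.555, -0.3006, -0.0123]
tool_rot: [-0.033, 0.999, 0.0, 0.0]
force: [-0.0, 0.4, -0.2]
opening: 0.0005
grasp_force: 0.0
```

Run:
```python
from h import *
a=snap('scene','s6.png');snap('wrist','w6.png')
for c in('scene','wrist'): print(c,[(np.round(r['xyz'],3),round(r['confidence'],2)) for r in finder.mark_of(c,'stop_back')])
w=cv2.imread('pics/w6.png')
cv2.imwrite('pics/z6.png',np.hstack([cv2.resize(a[150:270,170:370,::-1],(500,300)),w[120:420,130:430]]))
```

```text
scene [(array([ 0.554, -0.289,  0.032]), 0.57)]
wrist [(array([ 0.554, -0.287,  0.03 ]), 0.57)]
```

View pics/z6.png

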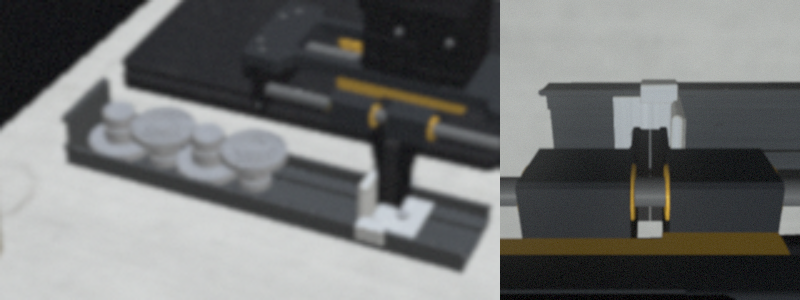

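The row stands upright and packed, and the stop is moving with the fingers (it is now at about y = -0.288). I'll continue pushing.

Emit:
move_arm --pt "0 0.4 0 0 0 0" --pt "0 0.9 0 0 0 0" --pt "0 1.4 0 0 0 0" --pt "0 1.9 0 0 0 0" --pt "0 2.4 0 0 0 0" --pt "0 2.9 0 0 0 0" --pt "0 3.4 0 0 0 0" --pt "0 3.9 0 0 0 0" --pt "0 4.4 0 0 0 0" --pt "0 4.8 0 0 0 0" --pt "0 5.1 0 0 0 0" --pt "0 5.3 0 0 0 0" --pt "0 5.3 0 0 0 0"

```text
time_s: 24.0
position: [0.5515, -0.2479, -0.0124]
tool_rot: [-0.033, 0.999, 0.0, 0.0]
force: [-0.5, 0.0, -0.0]
opening: 0.0005
grasp_force: 0.0
```

Emit:
move_arm --pt "0 0.1 0 0 0 0" --pt "0 0.2 0 0 0 0" --pt "0 0.3 0 0 0 0" --pt "0 0.4 0 0 0 0" --pt "0 0.4 0 0 0 0"

```text
time_s: 24.42
position: [0.5514, -0.2444, -0.0124]
tool_rot: [-0.033, 0.999, -0.0, 0.0]
force: [0.2, -0.9, -1.1]
opening: 0.0004
grasp_force: 0.5
```

Emit:
move_arm --pt "0 0.1 0 0 0 0" --pt "0 0.2 0 0 0 0" --pt "0 0.3 0 0 0 0" --pt "0 0.3 0 0 0 0"

```text
time_s: 24.75
position: [0.5512, -0.2413, -0.0124]
tool_rot: [-0.033, 0.999, 0.0, 0.0]
force: [0.7, -1.1, 0.9]
opening: 0.0003
grasp_force: 0.5
```

Emit:
move_arm --pt "0 0.1 0 0 0 0" --pt "0 0.2 0 0 0 0" --pt "0 0.2 0 0 0 0"

```text
time_s: 25.0
position: [0.551, -0.2393, -0.0124]
tool_rot: [-0.033, 0.999, 0.0, 0.0]
force: [-0.5, -1.2, 0.0]
opening: 0.0006
grasp_force: 0.5
```

Emit:
move_arm --pt "0 0.1 0 0 0 0" --pt "0 0.2 0 0 0 0" --pt "0 0.2 0 0 0 0"

```text
time_s: 25.25
position: [0.5508, -0.2373, -0.0124]
tool_rot: [-0.033, 0.999, 0.0, 0.0]
force: [0.5, -1.0, -0.3]
opening: 0.0004
grasp_force: 0.5
```

Emit:
move_arm --pt "0 0.1 0 0 0 0" --pt "0 0.2 0 0 0 0" --pt "0 0.2 0 0 0 0"

```text
time_s: 25.5
position: [0.5507, -0.2354, -0.0124]
tool_rot: [-0.033, 0.999, -0.0, 0.0]
force: [0.4, -2.1, -0.2]
opening: 0.0007
grasp_force: 0.7
```

Emit:
move_arm --pt "0 0.1 0 0 0 0" --pt "0 0.2 0 0 0 0" --pt "0 0.2 0 0 0 0"

```text
time_s: 25.75
position: [0.5507, -0.2347, -0.0124]
tool_rot: [-0.033, 0.999, -0.001, 0.0]
force: [1.7, -7.2, -1.0]
opening: 0.0003
grasp_force: 3.3
```

Emit:
move_arm --pt "0 0.1 0 0 0 0" --pt "0 0.2 0 0 0 0" --pt "0 0.2 0 0 0 0"

```text
time_s: 26.0
position: [0.5507, -0.2342, -0.0123]
tool_rot: [-0.033, 0.999, -0.002, 0.0]
force: [0.0, -12.6, -2.5]
opening: 0.0005
grasp_force: 6.1
```

The force rose to 12.6 N with no further travel, so the row is tight. I'll back off, retreat and check.

Emit:
move_arm --pt "0 -0.4 0 0 0 0" --pt "0 -1.2 0 0 0 0" --pt "0 -2 0 0 0 0" --pt "0 -2.5 -2 0 0 0" --pt "0 -2.5 -5.5 0 0 0" --pt "0 -2.5 -9.5 0 0 0" --pt "0 -2.5 -13 0 0 0" --pt "0 -2.5 -15 0 0 0" --pt "0 -2.5 -15 0 0 0" --pt "0 -2.5 -15 0 0 0"

```text
time_s: 26.83
position: [0.5527, -0.2564, 0.139]
tool_rot: [-0.032, 0.999, 0.0, 0.002]
force: [-0.1, -0.3, -1.3]
opening: 0.0006
grasp_force: 0.0
```

Run:
```python
from h import *
o=env.get_obs();print(o['time_s'],o['position'],o['force'])
for c in('scene','top'):
  cams.read_camera(c)
  for t in('stem_up_2','face_up_2','stop_back','specimen_pot','timer'):
    print(c,t,[(np.round(r['xyz'],3),round(r['confidence'],2)) for r in finder.mark_of(c,t) if r['confidence']>.35])
```

```text
26.8333 [ 0.5527 -0.2564  0.139 ] [-0.1231 -0.3165 -1.2834]
scene stem_up_2 [(array([ 0.548, -0.159,  0.008]), 0.72), (array([ 0.542, -0.089,  0.006]), 0.67)]
scene face_up_2 [(array([ 0.551, -0.193,  0.005]), 0.96), (array([ 0.542, -0.122,  0.001]), 0.86)]
scene stop_back [(array([ 0.549, -0.222,  0.031]), 0.65)]
scene specimen_pot [(array([ 0.395, -0.062,  0.001]), 0.91)]
scene timer [(array([ 0.674, -0.374, -0.001]), 0.73)]
top stem_up_2 [(array([ 0.544, -0.159,  0.006]), 0.55), (array([ 0.538, -0.087,  0.003]), 0.49)]
top face_up_2 [(array([ 0.547, -0.125,  0.004]), 0.86), (array([ 0.547, -0.191,  0.002]), 0.49)]
top stop_back [(array([ 0.557, -0.221,  0.03 ]), 0.45)]
top specimen_pot [(array([ 0.396, -0.064, -0.001]), 0.57)]
top timer [(array([ 0.674, -0.373,  0.002]), 0.6), (array([ 0.54 , -0.086,  0.004]), 0.36)]
```

```bash
python3 -c "
from h import *
print(ticket.finish_job())"
```

```text
the job is handed in; nothing more can be done
None
```

The job is handed in: all four chucks stand in the tray in one alternating row, and the end stop is pushed up until it would go no further (about 12 N). The last camera check put the chucks about 36 mm apart, with the pot and timer where they started; the robot's clock read about 27 s of the 54 s allowed, and no verdict came back.

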